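Draw a pump plunger for greasing

ROBOT

A 6-joint arm with a two-finger parallel gripper is mounted at the origin on the work surface. World frame = base frame: x ahead of the robot, y to its left, z up, the work surface at z = 0. Lengths are in m, angles in rad, forces in N, time in s.
With the tool pointing down it reaches from about 0.375 to 0.9 m from the base axis. Payload 3.1 kg.
Tool frame: the origin (TCP) lies at the very end of the fingers, on their centre line; the grasp point (between the pads) lies 19 mm behind it; z points along the fingers, y is the direction in which the jaws open and shut (so a half turn about z gives the same grasp; the last joint's range is limited). The gripper opens to 85 mm and grips with 20 to 120 N. Pads are 22 mm wide; open, the fingers measure 114 mm over their backs; the gripper's body (76 mm by 85 mm) begins 54 mm behind the grasp point. The pads swing forward as they close: fully open they stand 13 mm farther back than shut.
Start: joints at [-1.524, 0.527, 1.433, -0, 1.181, -0.178], TCP at [0.139, -0.609, 0.231] pointing down, gripper open.
Joint ranges: [-3.08, 3.08], [-0.75, 2.2], [0.22, 2.44], [-1.43, 4.57], [0, 2.65], [-2.85, 2.85]. Speed limits (rad/s): [2.79, 2.79, 3.14, 3.14, 3.14, 3.14].

INTERFACE

Orientations are given as a unit quaternion [x, y, z, w].
In Python, from station import manip gives the robot as it stands.
- The arm moves only by the tool send_rows, never from a script. Its argument "motion" is a list of rows, each an object with "gripper": the finger opening in mm, from 0 to 85.4; "travel": the shift along the tool's x, y, z in mm, a list of three; "rotation": the turn, a rotation vector about the tool's x, y, z in degrees, a list of three. In form: [{"gripper": gripper, "travel": [x, y, z], "rotation": [ax, ay, az]}, ...]. A call has 1 to 12 rows; each row shifts and turns the commanded pose from where the row before left it, along the tool's axes as they then stand; what a row does not reach is not made up. A row lasts 1/12 s, in which the tool goes at most 41.7 mm and 7.16 degrees, less where a joint would pass 70% of its speed; a pose out of reach is approached as far as the arm can. A call is refused whole if a number of a shift passes 41.7 or a number of a turn 7.16, either way. A call with a gripper value outside its range is refused whole. The fingers move at their own pace and stop on an object; "newtons" is the grip in N (left out, the last holds). Time passes only in rows, so rows that do not move let the fingers close. It gives the time, the measured TCP pose, the force and the opening at its end, in the units of the state.
- manip.sense(): the state, without advancing time (a new reading comes with each control period).
- manip.snapshot(name): name is "scene" or "top" or "wrist"; returns the picture (480x640x3 uint8, red, green, blue); there is no depth.
- manip.calibration(name): a dict with "fx", "fy", "cx", "cy" (pixels), "cam_to_world" (4x4, takes a point from camera to world coordinates). Camera axes: x right, y down, z forward; pixel columns grow to the right and rows downward; lengths in m; the calibration is good to about 2 mm. The wrist camera is an equidistant fisheye: a pixel r from the principal point sees the ray r / f radians off the axis. A picture is of the moment at which its call begins: read the wrist's pose just before it. calibration takes no time and is no camera call; for the wrist camera it gives the pose at the moment of the call.
- manip.sign_off(): hands the job in, once; it reports no verdict.
The state is a dict: "t": time; "q": joint angles; "qd": joint speeds; "tau": joint torques, N m; "tcp_pos": TCP position; "tool_rot": TCP orientation; "force": force on the tool from outside, world axes, zero at the start; "ft_torque": the same for the moment, N m; "finger_gap": opening from 0.0 (shut) to 1.0 (fully open).
Only numpy, scipy, OpenCV 4.12 (cv2) and the standard library are available. Lean on these libraries where they do the work, as an engineer would, in place of code of your own. Each camera call takes 0.05 s, during which the arm holds its last target. There are 200 camera calls.

TASK

Pull the cabinet's drawer out to its stop. Then take the plunger with the square head and draw it straight up out of its bore by about 30 mm, without forcing it, so that the groove round its shank stands clear of the block but its foot stays well inside the bore. Finish while holding it still there for greasing, with the drawer still fully out, and leave the other plungers and the things on the bench where they are.

Things in the scene. Friction and masses are not known exactly. Their poses are not given: they have to be found in the camera images.
- cabinet: Grey steel cabinet, fixed, 240 mm deep (x), 310 wide (y), 177 high. Origin at the middle of its front face's lower edge, x from its front to its back (the drawer opens towards -x), z up. One drawer, its front 290 x 112 mm, 12 mm thick, above a closed plinth; a fixed tray and jar on the rear of its top. The drawer's sides are 55 mm high, lower than the top of the block inside it.
- drawer (a joint): The drawer's slide in m: 0 shut (as it starts), 0.150 at its stop, fully out. It slides horizontally along the cabinet's -x with about 3 N of friction and stays where it is left.
- drawer_handle (a point): Centre of the drawer's bar handle, a horizontal steel bar about 10 mm thick and 120 mm long, along the cabinet's y, 35 mm in front of the drawer front (clear gap about 30 mm) and 22 mm below the cabinet's top. Moves with the drawer. Can be pinched or hooked from above.
- block (a point): White block fixed in the drawer, 100 (x) x 250 (y) x 55 mm high, axes as the cabinet's, origin at the centre of its underside. Three upright bores at x = 0, y = -85, 0, +85 mm, 17.5 mm wide, 50 mm deep (floor 5 mm above the origin). Drawer fully out: bores 75 mm behind the drawer front and 75 mm before the cabinet's face. Hidden while the drawer is shut.
- plunger: The plunger to draw, in any of the bores: steel, about 0.16 kg, round shank 16 mm wide, square head 22 x 22 mm from 61 to 95 mm above the foot, groove round the shank 29 to 35 mm above the foot. At rest the foot is on the bore floor, the groove hidden, the head 11 mm above the block. Origin at the foot centre, z up the shank, x, y square to the head's faces; its yaw varies.
- plunger_disc: Another plunger, with a flat round disc head, 38 mm wide and 12 mm high, from 61 mm above its foot. To be left alone. Made of plain steel, with a round shank 16 mm in diameter. Origin at the centre of the shank's foot (its lowest point), z up along the shank.
- plunger_ball: Another plunger, with a ball head 28 mm wide, ball centre 73 mm above its foot. To be left alone. Made of plain steel, with a round shank 16 mm in diameter. Origin at the centre of the shank's foot (its lowest point), z up along the shank.
- spanner: Steel spanner lying on the bench in front of the cabinet, low under the drawer's path.
- screwdriver: Screwdriver lying on the bench on the robot's right.
- water: Clear water bottle, 64 mm wide, 190 mm high, standing beside the drawer, on the left. Origin at the centre of its underside.
- brush: Brush lying on the bench on the robot's left.
- cup: Grey plastic cup, 70 mm wide, 70 mm high, standing beside the drawer, on the right. Origin at the centre of its underside.

How it is judged:
By the outcome, as a careful person would: the job done as asked, in the order asked, and still so for the second after the job is handed in, while the arm keeps its last pose, push and grip.
It also fails if it takes over 51 s, if anything falls off the work surface, if the arm or the gripper's body presses on something with over 40 N, if the wrist force passes 120 N, or if a joint passes its speed limit or range.

## Working session

There is one attempt and no reset: what is moved stays moved. The work goes in short steps, Python scripts to look and compute and a tool call to move; the robot and the scene stay as the last step left them, time stands still between calls to the robot, and variables do not carry over. Pictures are saved under pics/ and viewed, about 8 in all and at most 12, crops included, and the job is handed in when it is done.

Besides the shell and the picture viewer there is one more tool, called after "Request:" as name(argument=value, ...), one argument or row to a line, values as JSON. send_rows: Moves the arm, as the interface text tells. Its arguments: {"type":"object","properties":{"motion":{"type":"array","items":{"type":"object","properties":{"gripper":{"type":"number"},"travel":{"type":"array","items":{"type":"number"}},"rotation":{"type":"array","items":{"type":"number"}}}}},"newtons":{"type":"number"}},"required":["motion"]}

```bash
mkdir -p pics; ls; python3 - <<'E'
from station import manip
import cv2, numpy as np
s=manip.sense(); print(s)
for n in("scene","top"):
    im=manip.snapshot(n); cv2.imwrite(f"pics/{n}0.png",im[...,::-1])
    c=manip.calibration(n); print(n,{k:np.round(v,4).tolist() for k,v in c.items()})
c=manip.calibration("wrist"); print({k:np.round(v,4).tolist() for k,v in c.items()})
a=cv2.imread("pics/scene0.png");b=cv2.imread("pics/top0.png")
E
```

```text
pics
{'t': 0.0, 'q': array([-1.52448227e+00,  5.28461922e-01,  1.43390616e+00,  5.79503643e-05,
        1.18142422e+00, -1.78478617e-01]), 'qd': array([-0.00163923,  0.0005284 , -0.00057141,  0.00103079, -0.00030902,
        0.00032443]), 'tau': array([ 2.96210537e-04, -4.42349946e+01, -1.78027225e+01, -1.95611792e-04,
        8.42149981e-03, -5.75095044e-06]), 'tcp_pos': array([ 0.13933868, -0.60852885,  0.23033502]), 'tool_rot': array([ 9.93690814e-01,  1.12148809e-01,  9.93617521e-05, -1.09565465e-03]), 'force': array([-0.51659144, -0.14192926, -0.20842569]), 'ft_torque': array([-0.03337737,  0.01298915,  0.01909773]), 'finger_gap': 0.997344782311295}
scene {'fx': 512.2287, 'fy': 512.2287, 'cx': 321.2149, 'cy': 234.7452, 'cam_to_world': [[-0.8857, -0.3913, 0.2497, 0.3233], [-0.4642, 0.7446, -0.4797, 0.5675], [0.0018, -0.5408, -0.8412, 1.1343], [0.0, 0.0, 0.0, 1.0]]}
top {'fx': 594.2482, 'fy': 594.2482, 'cx': 313.0316, 'cy': 234.9357, 'cam_to_world': [[-0.0259, -0.9847, 0.1721, 0.3659], [-0.9997, 0.0256, -0.0041, 0.0141], [-0.0004, -0.1722, -0.9851, 1.6678], [0.0, 0.0, 0.0, 1.0]]}
{'fx': 371.6483, 'fy': 371.6483, 'cx': 315.3357, 'cy': 240.462, 'cam_to_world': [[0.2232, -0.9389, -0.2622, 0.2047], [-0.9748, -0.2154, -0.0583, -0.593], [-0.0018, 0.2686, -0.9633, 0.3729], [0.0, 0.0, 0.0, 1.0]]}
```

View pics/top0.png

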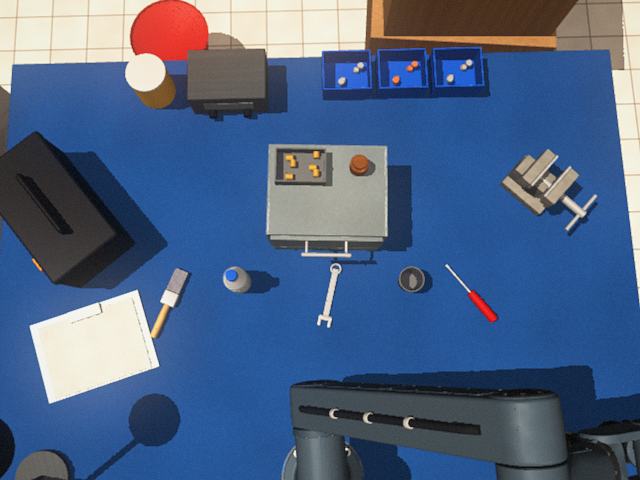

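View pics/scene0.png

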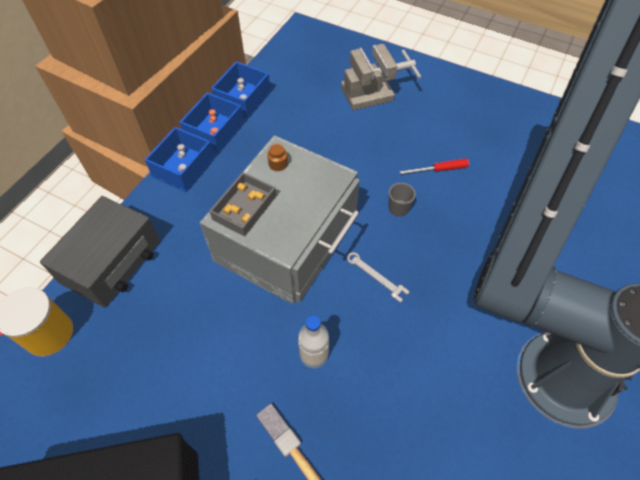

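Top view: the cabinet's top spans about (268,145) to (387,237) and the handle bar (303,254) to (352,255). The bottle is at (237,280), the cup at (412,279) and the spanner at (330,295). The scene view shows the handle from (357,212) to (320,248).

```bash
cat > h.py <<'E'
import numpy as np, cv2
from station import manip
def ray(name,uv,c=None):
    c=c or manip.calibration(name); T=np.array(c["cam_to_world"])
    x=(uv[0]-c["cx"])/c["fx"]; y=(uv[1]-c["cy"])/c["fy"]
    if name=="wrist":
        r=np.hypot(x,y); k=np.sin(r)/r if r>1e-9 else 1; d=np.array([x*k,y*k,np.cos(r)])
    else: d=np.array([x,y,1.])
    return T[:3,3],T[:3,:3]@d
def onz(name,uv,z,c=None):
    o,d=ray(name,uv,c); return o+d*(z-o[2])/d[2]
E
python3 - <<'E'
from h import *
b=cv2.imread("pics/top0.png"); hsv=cv2.cvtColor(b,cv2.COLOR_BGR2HSV)
# handle bright, low-saturation
m=((hsv[...,1]<60)&(hsv[...,2]>150)).astype(np.uint8); 
print("handle rows", [(r,np.where(m[r,295:360])[0][[0,-1]]+295, m[r,295:360].sum()) for r in range(244,260) if m[r,295:360].any()])
g=((hsv[...,1]<70)&(hsv[...,2]>90)).astype(np.uint8)
g[:130]=0;g[243:]=0;g[:,:255]=0;g[:,395:]=0
cs=max(cv2.findContours(g,0,2)[0],key=cv2.contourArea); r=cv2.minAreaRect(cs); print(r)
for p in cv2.boxPoints(r): print(p,onz("top",p,.177).round(4))
for p in [(303,254),(352,255)]: print("handle",onz("top",p,.155).round(4))
for p in [(357,212),(320,248)]: print("handle scene",onz("scene",p,.155).round(4))
for p in [(358,181),(294,266),(275,138),(203,222)]: print("cab scene",onz("scene",p,.177).round(4))
print("bottle cap",onz("top",(235,274),.19),"cup rim",onz("top",(411,278),.07))
for p in [(335,268),(324,322)]: print("spanner",onz("top",p,.005))
c=b[130:330,210:450]; cv2.imwrite("pics/c1.png",cv2.resize(c,None,fx=3.3,fy=3,interpolation=cv2.INTER_CUBIC)) 
E
```

```text
handle rows [(244, array([305, 346]), np.uint64(5)), (245, array([305, 347]), np.uint64(6)), (246, array([305, 346]), np.uint64(5)), (247, array([305, 346]), np.uint64(5)), (248, array([305, 347]), np.uint64(6)), (249, array([305, 346]), np.uint64(5)), (250, array([305, 346]), np.uint64(5)), (251, array([305, 346]), np.uint64(5)), (252, array([302, 346]), np.uint64(9)), (253, array([301, 347]), np.uint64(47)), (254, array([301, 350]), np.uint64(50)), (255, array([301, 350]), np.uint64(50)), (256, array([323, 350]), np.uint64(25)), (257, array([347, 349]), np.uint64(3))]
((326.5, 193.0), (98.0, 121.0), 90.0)
[266. 144.] [0.8711 0.1247 0.177 ]
[387. 144.] [ 0.8628 -0.1918  0.177 ]
[387. 242.] [ 0.6033 -0.1795  0.177 ]
[266. 242.] [0.6113 0.1279 0.177 ]
handle [0.5812 0.0349 0.155 ]
handle [ 0.5753 -0.0909  0.155 ]
handle scene [ 0.5692 -0.086   0.155 ]
handle scene [0.6    0.0415 0.155 ]
cab scene [ 0.6005 -0.1541  0.177 ]
cab scene [0.6221 0.119  0.177 ]
cab scene [ 0.8458 -0.1816  0.177 ]
cab scene [0.8595 0.1154 0.177 ]
bottle cap [0.53021138 0.205274   0.19      ] cup rim [ 0.52042093 -0.25337915  0.07      ]
spanner [ 0.56042654 -0.05208059  0.005     ]
spanner [ 0.41093053 -0.01677328  0.005     ]
```

Request:
send_rows(
  motion=[
    {"gripper": 85,"travel": [0,0,-2],"rotation": [0,0,-6.2]},
    {"gripper": 85,"travel": [0,0,-2],"rotation": [0,0,-6.2]},
    {"gripper": 85,"travel": [0,0,-2],"rotation": [0,0,-6.2]},
    {"gripper": 85,"travel": [0,0,-2],"rotation": [0,0,-6.2]},
    {"gripper": 85,"travel": [0,0,-2],"rotation": [0,0,-6.2]},
    {"gripper": 85,"travel": [0,0,-2],"rotation": [0,0,-6.2]},
    {"gripper": 85,"travel": [0,0,-2],"rotation": [0,0,-6.2]},
    {"gripper": 85,"travel": [0,0,-2],"rotation": [0,0,-6.2]},
    {"gripper": 85,"travel": [0,0,-2],"rotation": [0,0,-6.2]},
    {"gripper": 85,"travel": [0,0,-2],"rotation": [0,0,-6.2]},
    {"gripper": 85,"travel": [0,0,0],"rotation": [0,0,-6.2]},
    {"gripper": 85,"travel": [0,0,0],"rotation": [0,0,-6.2]},
  ],
)

```text
t: 1.1
tcp_pos: [0.1393, -0.6089, 0.2509]
tool_rot: [0.722, 0.692, 0.0, -0.0]
force: [0.4, 0.9, 0.8]
finger_gap: 0.998
```

Request:
send_rows(
  motion=[
    {"gripper": 50,"travel": [33.4,22.9,0],"rotation": [0,0,0]},
    {"gripper": 32,"travel": [33.4,22.9,0],"rotation": [0,0,0]},
    {"gripper": 32,"travel": [33.4,22.9,0],"rotation": [0,0,0]},
    {"gripper": 32,"travel": [33.4,22.9,0],"rotation": [0,0,0]},
    {"gripper": 32,"travel": [33.4,22.9,0],"rotation": [0,0,0]},
    {"gripper": 32,"travel": [33.4,22.9,0],"rotation": [0,0,0]},
    {"gripper": 32,"travel": [33.4,22.9,0],"rotation": [0,0,0]},
    {"gripper": 32,"travel": [33.4,22.9,0],"rotation": [0,0,0]},
    {"gripper": 32,"travel": [33.4,22.9,0],"rotation": [0,0,0]},
    {"gripper": 32,"travel": [33.4,22.9,0],"rotation": [0,0,0]},
    {"gripper": 32,"travel": [33.4,22.9,0],"rotation": [0,0,0]},
    {"gripper": 32,"travel": [33.4,22.9,0],"rotation": [0,0,0]},
  ],
)

```text
t: 2.1
tcp_pos: [0.4335, -0.22, 0.2512]
tool_rot: [0.724, 0.69, -0.0, -0.0]
force: [0.6, -0.0, -0.3]
finger_gap: 0.371
```

Request:
send_rows(
  motion=[
    {"gripper": 32,"travel": [33.4,22.9,0],"rotation": [0,0,0]},
    {"gripper": 32,"travel": [33.4,22.9,0],"rotation": [0,0,0]},
    {"gripper": 32,"travel": [33.4,22.9,0],"rotation": [0,0,0]},
    {"gripper": 32,"travel": [33.4,22.9,0],"rotation": [0,0,0]},
    {"gripper": 32,"travel": [33.4,20,0],"rotation": [0,0,0]},
    {"gripper": 32,"travel": [33.4,5,0],"rotation": [0,0,0]},
    {"gripper": 32,"travel": [0,0,0],"rotation": [0,0,0]},
    {"gripper": 32,"travel": [0,0,0],"rotation": [0,0,0]},
  ],
)

```text
t: 2.77
tcp_pos: [0.5585, -0.0254, 0.2507]
tool_rot: [0.722, 0.692, -0.001, -0.001]
force: [0.6, -0.4, -0.6]
finger_gap: 0.377
```

```bash
python3 - <<'E'
from h import *
s=manip.sense(); print(s["t"],s["tcp_pos"],s["tool_rot"],s["finger_gap"])
c=manip.calibration("wrist"); im=manip.snapshot("wrist")[...,::-1]; cv2.imwrite("pics/w1.png",im)
import pickle; pickle.dump(c,open("w1.pkl","wb"))
E
```

```text
2.7667 [ 0.5585479  -0.02541072  0.25068111] [ 7.22285786e-01  6.91594273e-01 -5.53336917e-04 -5.47060023e-04] 0.37716160373080887
```

View pics/w1.png

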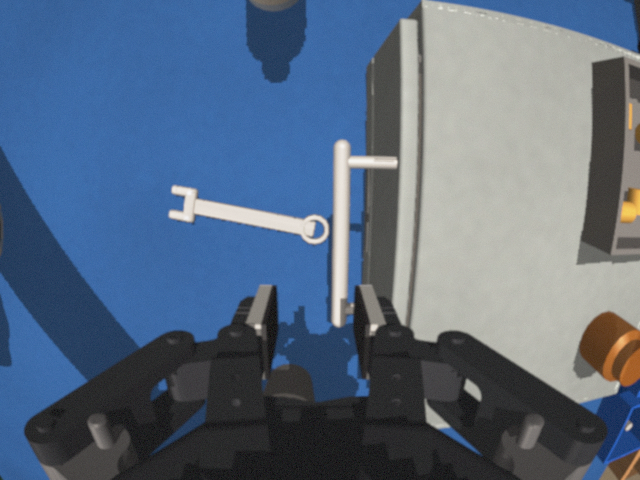

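The wrist view shows the bar from (341,145) to (338,325), between the posts at rows 162 and 310. The jaws straddle column 318, and the drawer front's top edge is near columns 400–415.

```bash
python3 - <<'E'
from h import *; import pickle
c=pickle.load(open("w1.pkl","rb")); im=cv2.imread("pics/w1.png"); hsv=cv2.cvtColor(im,cv2.COLOR_BGR2HSV)
m=((hsv[...,1]<70)&(hsv[...,2]>140))
P=[]
for r in list(range(175,285,10)):
    x=np.where(m[r,328:356])[0]+328; P.append(onz("wrist",(x.mean(),r),.155,c)); 
P=np.array(P); f=np.polyfit(P[:,1],P[:,0],1); print("x=",f,"yaw deg",-np.degrees(np.arctan(f[0])))
for p in[(341,142),(338,326)]: print(onz("wrist",p,.155,c))
for p in[(402,100),(402,200),(402,280)]: print("front top edge @.165", onz("wrist",p,.165,c))
E
```

```text
x= [0.03593807 0.57521606] yaw deg -2.0582137637710294
[0.57660417 0.04093555 0.155     ]
[ 0.57119357 -0.08819426  0.155     ]
front top edge @.165 [0.61464405 0.0667194  0.165     ]
front top edge @.165 [0.61353893 0.00382935 0.165     ]
front top edge @.165 [ 0.61465274 -0.05036977  0.165     ]
```

Request:
send_rows(
  motion=[
    {"gripper": 32,"travel": [2,15,0],"rotation": [0,0,0]},
    {"gripper": 32,"travel": [0,0,0],"rotation": [0,0,0]},
    {"gripper": 32,"travel": [0,0,20],"rotation": [0,0,0]},
    {"gripper": 32,"travel": [0,0,20],"rotation": [0,0,0]},
    {"gripper": 32,"travel": [0,0,20],"rotation": [0,0,0]},
    {"gripper": 32,"travel": [0,0,20],"rotation": [0,0,0]},
    {"gripper": 32,"travel": [0,0,15],"rotation": [0,0,0]},
    {"gripper": 32,"travel": [0,0,12],"rotation": [0,0,0]},
    {"gripper": 32,"travel": [0,0,6],"rotation": [0,0,0]},
    {"gripper": 32,"travel": [0,0,0],"rotation": [0,0,0]},
    {"gripper": 32,"travel": [0,0,0],"rotation": [0,0,0]},
  ],
)

```text
t: 3.73
tcp_pos: [0.5737, -0.027, 0.1385]
tool_rot: [0.724, 0.69, -0.0, -0.0]
force: [0.2, 0.3, -0.4]
finger_gap: 0.377
```

Request:
send_rows(
  motion=[
    {"gripper": 0,"travel": [0,0,0],"rotation": [0,0,0]},
    {"gripper": 0,"travel": [0,0,0],"rotation": [0,0,0]},
    {"gripper": 0,"travel": [0,0,0],"rotation": [0,0,0]},
    {"gripper": 0,"travel": [0,0,0],"rotation": [0,0,0]},
    {"gripper": 0,"travel": [0,0,0],"rotation": [0,0,0]},
    {"gripper": 0,"travel": [0,0,0],"rotation": [0,0,0]},
  ],
  newtons=25,
)

```text
t: 4.23
tcp_pos: [0.5748, -0.0265, 0.1394]
tool_rot: [0.724, 0.69, 0.0, 0.001]
force: [-0.4, -1.9, 5.6]
finger_gap: 0.117
```

Request:
send_rows(
  motion=[
    {"gripper": 0,"travel": [0,-6,0],"rotation": [0,0,0]},
    {"gripper": 0,"travel": [0,-12,0],"rotation": [0,0,0]},
    {"gripper": 0,"travel": [0,-15,0],"rotation": [0,0,0]},
    {"gripper": 0,"travel": [0,-15,0],"rotation": [0,0,0]},
    {"gripper": 0,"travel": [0,-15,0],"rotation": [0,0,0]},
    {"gripper": 0,"travel": [0,-15,0],"rotation": [0,0,0]},
    {"gripper": 0,"travel": [0,-15,0],"rotation": [0,0,0]},
    {"gripper": 0,"travel": [0,-15,0],"rotation": [0,0,0]},
    {"gripper": 0,"travel": [0,-15,0],"rotation": [0,0,0]},
    {"gripper": 0,"travel": [0,-12,0],"rotation": [0,0,0]},
    {"gripper": 0,"travel": [0,-5,0],"rotation": [0,0,0]},
    {"gripper": 0,"travel": [0,0,0],"rotation": [0,0,0]},
  ],
)

```text
t: 5.23
tcp_pos: [0.4335, -0.0204, 0.1393]
tool_rot: [0.723, 0.691, -0.0, 0.001]
force: [-2.0, -7.7, 10.3]
finger_gap: 0.118
```

Request:
send_rows(
  motion=[
    {"gripper": 0,"travel": [0,-3,0],"rotation": [0,0,0]},
    {"gripper": 0,"travel": [0,-3,0],"rotation": [0,0,0]},
    {"gripper": 0,"travel": [0,-2,0],"rotation": [0,0,0]},
    {"gripper": 0,"travel": [0,-2,0],"rotation": [0,0,0]},
    {"gripper": 0,"travel": [0,-1,0],"rotation": [0,0,0]},
    {"gripper": 0,"travel": [0,0,0],"rotation": [0,0,0]},
  ],
)

```text
t: 5.73
tcp_pos: [0.4254, -0.0201, 0.1393]
tool_rot: [0.724, 0.69, 0.001, 0.003]
force: [2.3, -3.9, 7.5]
finger_gap: 0.118
```

Request:
send_rows(
  motion=[
    {"gripper": 0,"travel": [0,-2,0],"rotation": [0,0,0]},
    {"gripper": 0,"travel": [0,-1,0],"rotation": [0,0,0]},
    {"gripper": 0,"travel": [0,-1,0],"rotation": [0,0,0]},
    {"gripper": 0,"travel": [0,0,0],"rotation": [0,0,0]},
  ],
)

```text
t: 6.07
tcp_pos: [0.4254, -0.0201, 0.1394]
tool_rot: [0.724, 0.69, 0.004, 0.006]
force: [10.0, -0.7, -1.3]
finger_gap: 0.114
```

Request:
send_rows(
  motion=[
    {"gripper": 32,"travel": [0,2,0],"rotation": [0,0,0]},
    {"gripper": 32,"travel": [0,0,0],"rotation": [0,0,0]},
    {"gripper": 32,"travel": [0,0,0],"rotation": [0,0,0]},
    {"gripper": 32,"travel": [0,0,0],"rotation": [0,0,0]},
    {"gripper": 32,"travel": [0,0,0],"rotation": [0,0,0]},
    {"gripper": 32,"travel": [0,0,-10],"rotation": [0,0,0]},
    {"gripper": 32,"travel": [0,0,-20],"rotation": [0,0,0]},
    {"gripper": 32,"travel": [0,0,-30],"rotation": [0,0,0]},
    {"gripper": 32,"travel": [0,0,-30],"rotation": [0,0,0]},
    {"gripper": 40,"travel": [0,0,-30],"rotation": [0,0,0]},
    {"gripper": 40,"travel": [0,0,0],"rotation": [0,0,0]},
    {"gripper": 40,"travel": [0,0,0],"rotation": [0,0,0]},
  ],
)

```text
t: 7.07
tcp_pos: [0.4216, -0.0188, 0.2596]
tool_rot: [0.724, 0.69, 0.001, 0.002]
force: [-1.4, 0.8, -0.4]
finger_gap: 0.472
```

```bash
python3 - <<'E'
from h import *; import pickle
s=manip.sense(); print(s["t"],s["tcp_pos"],s["tool_rot"],s["finger_gap"])
c=manip.calibration("wrist"); im=manip.snapshot("wrist")[...,::-1]; cv2.imwrite("pics/w2.png",im)
pickle.dump(c,open("w2.pkl","wb"))
E
```

```text
7.0667 [ 0.4215684  -0.01883617  0.25956925] [0.72364549 0.69016951 0.0008885  0.00156753] 0.47234843983993724
```

View pics/w2.png

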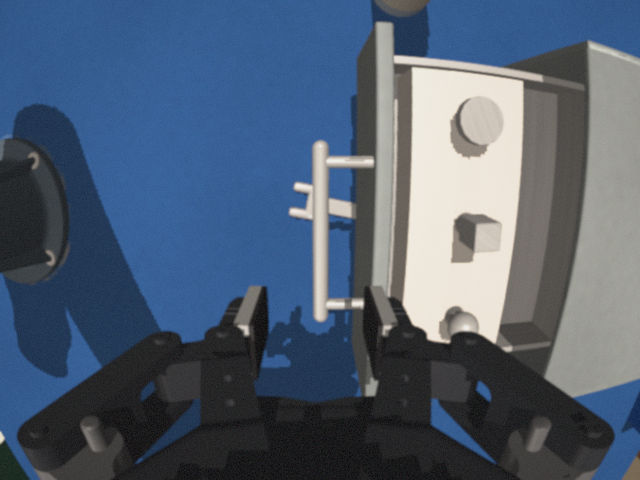

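The wrist view shows the drawer out: disc head at (480,120), square head in the middle bore with its top face at about (487,235), ball at (462,325). I move over the middle bore for a closer second view.

Request:
send_rows(
  motion=[
    {"gripper": 40,"travel": [0,20,0],"rotation": [0,0,0]},
    {"gripper": 40,"travel": [0,30,0],"rotation": [0,0,0]},
    {"gripper": 40,"travel": [0,30,0],"rotation": [0,0,0]},
    {"gripper": 40,"travel": [0,20,0],"rotation": [0,0,0]},
    {"gripper": 40,"travel": [0,12,0],"rotation": [0,0,0]},
    {"gripper": 40,"travel": [0,0,0],"rotation": [0,0,0]},
    {"gripper": 40,"travel": [0,0,0],"rotation": [0,0,0]},
    {"gripper": 40,"travel": [0,0,0],"rotation": [0,0,0]},
  ],
)

```text
t: 7.78
tcp_pos: [0.5309, -0.0236, 0.2567]
tool_rot: [0.724, 0.69, -0.001, -0.002]
force: [0.5, -0.5, -0.5]
finger_gap: 0.466
```

```bash
python3 - <<'E'
from h import *; import pickle
s=manip.sense(); print(s["t"],s["tcp_pos"],s["tool_rot"],s["finger_gap"])
c=manip.calibration("wrist"); im=manip.snapshot("wrist")[...,::-1]; cv2.imwrite("pics/w3.png",im)
pickle.dump(c,open("w3.pkl","wb"))
a=cv2.resize(im[130:330,210:430],None,fx=2,fy=2,interpolation=cv2.INTER_CUBIC)
w2=cv2.imread("pics/w2.png")[200:270,440:520]; b=cv2.resize(w2,None,fx=4,fy=4,interpolation=cv2.INTER_CUBIC)
o=np.zeros((400,770,3),np.uint8); o[:,:440]=a; o[:280,445:765]=b; cv2.imwrite("pics/c3.png",o)
E
```

```text
7.7833 [ 0.53089623 -0.02361443  0.25672341] [ 0.72368154  0.69012999 -0.00127797 -0.00199774] 0.46609618023223615
```

View pics/c3.png

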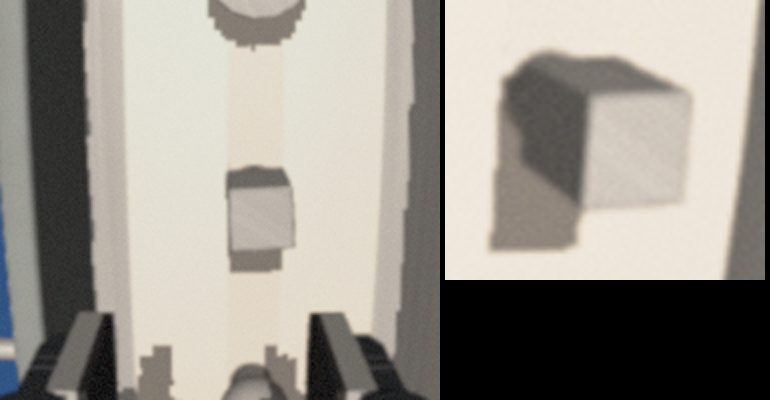

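Left crop (near view): the square's top face has corners (230,188), (290,184), (294,245), (232,249). Right crop (earlier view): the same face at (588,95), (688,93), (684,202), (582,208). I triangulate these.

```bash
python3 - <<'E'
from h import *; import pickle
c2,c3=[pickle.load(open(f"w{i}.pkl","rb")) for i in(2,3)]
A=[(210+x/2,130+y/2) for x,y in[(230,188),(290,184),(294,245),(232,249)]]
B=[(440+(x-445)/4,200+y/4) for x,y in[(588,95),(688,93),(684,202),(582,208)]]
Z=[]
for a,b in zip(A,B):
    o1,d1=ray("wrist",a,c3);o2,d2=ray("wrist",b,c2)
    t=np.linalg.lstsq(np.c_[d1,-d2],o2-o1,rcond=None)[0]; p=o1+t[0]*d1;q=o2+t[1]*d2
    Z.append((p+q)/2); print(Z[-1].round(4),"gap",np.linalg.norm(p-q).round(4))
print("mean",np.mean(Z,0))
for z in(np.mean(Z,0)[2],.16):
    P=np.array([onz("wrist",a,z,c3) for a in A]); print(z,P.mean(0),[(np.linalg.norm(P[i]-P[i-1])*1e3).round(1) for i in range(4)],
     "edge yaw mod 90",[np.degrees(np.arctan2(*(P[i]-P[i-1])[[1,0]])).round(1)%90 for i in range(4)])
E
```

```text
[ 0.5365 -0.011   0.1586] gap 0.0003
[ 0.5563 -0.0105  0.1607] gap 0.0011
[ 0.5573 -0.0313  0.161 ] gap 0.0007
[ 0.5363 -0.0319  0.1597] gap 0.0003
mean [ 0.54659671 -0.02119614  0.1600225 ]
0.16002250419036854 [ 0.5466413 -0.0208969  0.1600225] [np.float64(21.1), np.float64(19.9), np.float64(21.2), np.float64(21.0)] edge yaw mod 90 [np.float64(89.5), np.float64(1.4), np.float64(2.5999999999999943), np.float64(1.1999999999999886)]
0.16 [ 0.54664249 -0.02090307  0.16      ] [np.float64(21.1), np.float64(19.9), np.float64(21.2), np.float64(21.0)] edge yaw mod 90 [np.float64(89.5), np.float64(1.4), np.float64(2.5999999999999943), np.float64(1.1999999999999886)]
```

The head measures about 21 mm square with its top at z 0.160, so the block top is at 0.115. That x fits 75 mm before the cabinet face (0.6215). Head yaw is about +1.2° and the tool's is −2.7°.

Request:
send_rows(
  motion=[
    {"gripper": 40,"travel": [3.2,15.6,0],"rotation": [0,0,0]},
    {"gripper": 40,"travel": [0,0,0],"rotation": [0,0,-3.9]},
    {"gripper": 40,"travel": [0,0,20],"rotation": [0,0,0]},
    {"gripper": 40,"travel": [0,0,20],"rotation": [0,0,0]},
    {"gripper": 40,"travel": [0,0,15],"rotation": [0,0,0]},
    {"gripper": 40,"travel": [0,0,0],"rotation": [0,0,0]},
    {"gripper": 40,"travel": [0,0,0],"rotation": [0,0,0]},
    {"gripper": 40,"travel": [0,0,0],"rotation": [0,0,0]},
  ],
)

```text
t: 8.5
tcp_pos: [0.5487, -0.0217, 0.2042]
tool_rot: [0.7, 0.714, 0.0, 0.0]
force: [0.1, 0.0, -0.2]
finger_gap: 0.468
```

```bash
python3 - <<'E'
from h import *; import pickle
s=manip.sense(); print(s["t"],s["tcp_pos"],s["tool_rot"],s["finger_gap"],s["force"])
c=manip.calibration("wrist"); im=manip.snapshot("wrist")[...,::-1]; cv2.imwrite("pics/w4.png",im)
pickle.dump(c,open("w4.pkl","wb"))
cv2.imwrite("pics/c4.png",cv2.resize(im[150:380,190:450],None,fx=2.5,fy=2.5,interpolation=cv2.INTER_CUBIC))
E
```

```text
8.5 [ 0.548745   -0.02171887  0.20417287] [6.99830321e-01 7.14308930e-01 2.57073813e-04 4.57114384e-04] 0.4682759269564634 [ 0.10943663  0.04386394 -0.18613419]
```

View pics/c4.png

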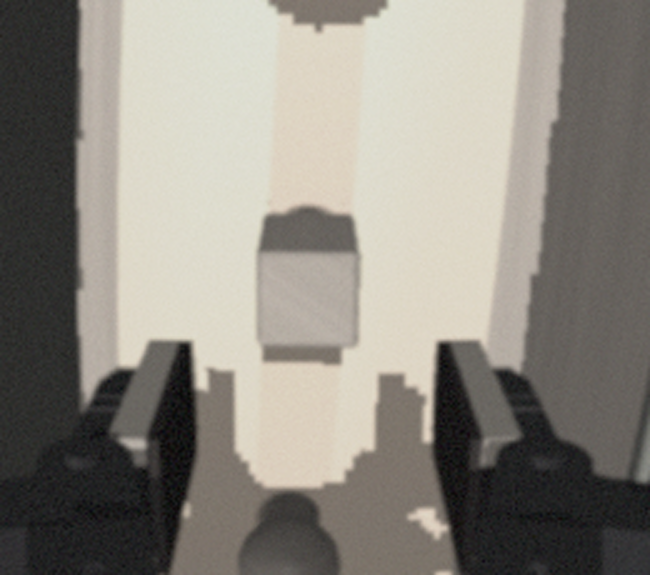

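The head's top face has crop corners (258,252) to (357,346), square to the jaws, and the jaw tips are at columns 190 and 436. I compute the residual offset.

```bash
python3 - <<'E'
from h import *; import pickle
from scipy.spatial.transform import Rotation as R
c=pickle.load(open("w4.pkl","rb"))
P=np.array([onz("wrist",(190+x/2.5,150+y/2.5),.16,c) for x,y in[(258,252),(357,250),(357,346),(258,346)]])
print(P.mean(0),[np.linalg.norm(P[i]-P[i-1]).round(4) for i in range(4)],[np.degrees(np.arctan2(*(P[i]-P[i-1])[[1,0]])).round(1)%90 for i in range(4)])
s=manip.sense(); print("tool-frame mm",R.from_quat(s["tool_rot"]).inv().apply(P.mean(0)-s["tcp_pos"])*1e3)
# jaw-tip midpoint in the camera, at tip depth
a,b=[ray("wrist",(190+x/2.5,150+342/2.5),c) for x in(190,436)]
T=np.array(c["cam_to_world"]); print("tcp in cam",np.linalg.inv(T)@np.r_[s["tcp_pos"],1], "jaw tip dirs cam",T[:3,:3].T@a[1],T[:3,:3].T@b[1])
E
```

```text
[ 0.54668137 -0.02138146  0.16      ] [np.float64(0.0215), np.float64(0.0208), np.float64(0.0219), np.float64(0.0216)] [np.float64(0.09999999999999432), np.float64(2.4), np.float64(2.0), np.float64(1.1999999999999886)]
tool-frame mm [ 0.46780777 -2.53386885 44.49251612]
tcp in cam [0.00119811 0.02804264 0.15537268 1.        ] jaw tip dirs cam [-0.13201582  0.12399427  0.98346187] [0.13129367 0.12399827 0.98355803]
```

Request:
send_rows(
  motion=[
    {"gripper": 40,"travel": [0.5,-1.5,0],"rotation": [0,0,0]},
    {"gripper": 40,"travel": [0,0,15],"rotation": [0,0,0]},
    {"gripper": 40,"travel": [0,0,20],"rotation": [0,0,0]},
    {"gripper": 40,"travel": [0,0,20],"rotation": [0,0,0]},
    {"gripper": 40,"travel": [0,0,15],"rotation": [0,0,0]},
    {"gripper": 40,"travel": [0,0,8],"rotation": [0,0,0]},
    {"gripper": 40,"travel": [0,0,2],"rotation": [0,0,0]},
    {"gripper": 40,"travel": [0,0,0],"rotation": [0,0,0]},
    {"gripper": 40,"travel": [0,0,0],"rotation": [0,0,0]},
  ],
)

```text
t: 9.3
tcp_pos: [0.548, -0.0213, 0.1243]
tool_rot: [0.7, 0.714, 0.001, 0.001]
force: [-0.6, 0.9, 0.2]
finger_gap: 0.47
```

Request:
send_rows(
  motion=[
    {"gripper": 32,"travel": [0,0,0],"rotation": [0,0,0]},
    {"gripper": 26,"travel": [0,0,0],"rotation": [0,0,0]},
    {"gripper": 24,"travel": [0,0,0],"rotation": [0,0,0]},
    {"gripper": 20,"travel": [0,0,0],"rotation": [0,0,0]},
    {"gripper": 16,"travel": [0,0,0],"rotation": [0,0,0]},
    {"gripper": 16,"travel": [0,0,0],"rotation": [0,0,0]},
  ],
  newtons=25,
)

```text
t: 9.8
tcp_pos: [0.5476, -0.0212, 0.1241]
tool_rot: [0.7, 0.714, 0.0, 0.001]
force: [-0.6, -0.3, 5.2]
finger_gap: 0.255
```

Gripped at 21.8 mm with little side force. I lift a little and check.

Request:
send_rows(
  motion=[
    {"gripper": 16,"travel": [0,0,-1],"rotation": [0,0,0]},
    {"gripper": 16,"travel": [0,0,-2],"rotation": [0,0,0]},
    {"gripper": 16,"travel": [0,0,-2],"rotation": [0,0,0]},
    {"gripper": 16,"travel": [0,0,0],"rotation": [0,0,0]},
    {"gripper": 16,"travel": [0,0,0],"rotation": [0,0,0]},
  ],
)

```text
t: 10.22
tcp_pos: [0.547, -0.0211, 0.1282]
tool_rot: [0.7, 0.714, -0.0, -0.0]
force: [-0.0, -0.2, -2.5]
finger_gap: 0.255
```

Request:
send_rows(
  motion=[
    {"gripper": 16,"travel": [0,0,-2],"rotation": [0,0,0]},
    {"gripper": 16,"travel": [0,0,-3],"rotation": [0,0,0]},
    {"gripper": 16,"travel": [0,0,-3],"rotation": [0,0,0]},
    {"gripper": 16,"travel": [0,0,-3],"rotation": [0,0,0]},
    {"gripper": 16,"travel": [0,0,-3],"rotation": [0,0,0]},
    {"gripper": 16,"travel": [0,0,-2],"rotation": [0,0,0]},
    {"gripper": 16,"travel": [0,0,0],"rotation": [0,0,0]},
    {"gripper": 16,"travel": [0,0,0],"rotation": [0,0,0]},
  ],
)

```text
t: 10.88
tcp_pos: [0.5473, -0.0212, 0.1446]
tool_rot: [0.7, 0.714, 0.0, 0.0]
force: [-0.3, 0.2, -0.6]
finger_gap: 0.259
```

Request:
send_rows(
  motion=[
    {"gripper": 16,"travel": [0,0,-2],"rotation": [0,0,0]},
    {"gripper": 16,"travel": [0,0,-3],"rotation": [0,0,0]},
    {"gripper": 16,"travel": [0,0,-3],"rotation": [0,0,0]},
    {"gripper": 16,"travel": [0,0,-1.5],"rotation": [0,0,0]},
    {"gripper": 16,"travel": [0,0,0],"rotation": [0,0,0]},
    {"gripper": 16,"travel": [0,0,0],"rotation": [0,0,0]},
  ],
)

```text
t: 11.38
tcp_pos: [0.5473, -0.0212, 0.154]
tool_rot: [0.7, 0.714, 0.0, 0.0]
force: [-0.2, 0.3, -1.6]
finger_gap: 0.256
```

```bash
python3 - <<'E'
from h import *
s=manip.sense(); print(s["t"],s["tcp_pos"],s["tool_rot"],s["finger_gap"],s["force"],s["ft_torque"])
ims={n:manip.snapshot(n)[...,::-1] for n in("scene","wrist","top")}
for n,i in ims.items(): cv2.imwrite(f"pics/{n}9.png",i)
o=np.zeros((600,800,3),np.uint8)
o[:300,:400]=cv2.resize(ims["scene"],(400,300)); o[300:,:400]=cv2.resize(ims["top"],(400,300))
o[:300,400:]=cv2.resize(ims["scene"][150:300,240:440],(400,300),interpolation=cv2.INTER_CUBIC); o[300:,400:]=cv2.resize(ims["wrist"][130:370,160:480],(400,300))
cv2.imwrite("pics/c9.png",o)
E
```

```text
11.3833 [ 0.54725405 -0.0211553   0.1539988 ] [6.99785526e-01 7.14352986e-01 8.35302483e-05 1.48040269e-04] 0.2562924519884604 [-0.15857784  0.33470933 -1.62327297] [-0.0531467   0.01262375 -0.00213532]
```

View pics/c9.png

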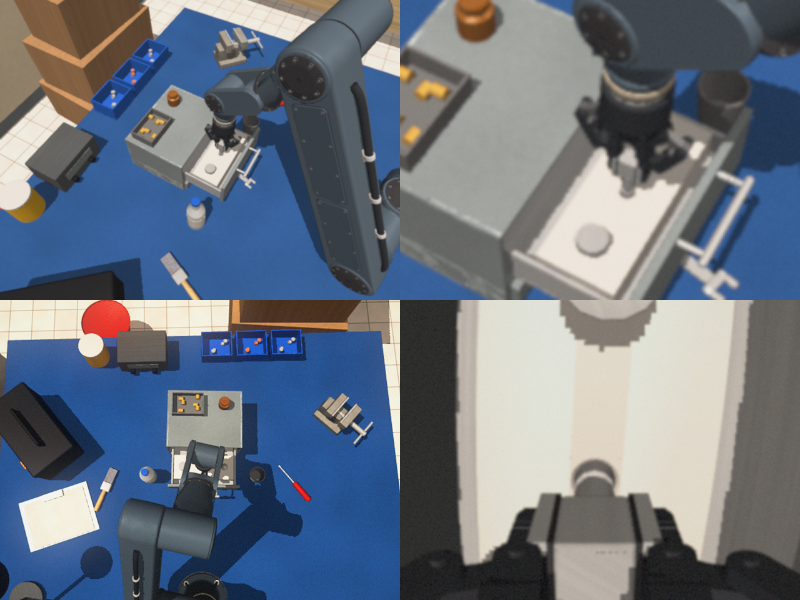

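The scene view shows the drawer out and the square head lifted with shank below it. The disc is still seated, and the bottle, cup, spanner and brush are in place. I take a closer check of the groove, slip and drawer position.

```bash
python3 - <<'E'
from h import *
w=cv2.imread("pics/wrist9.png"); s=cv2.imread("pics/scene9.png")
o=np.zeros((560,800,3),np.uint8)
o[:,:400]=cv2.resize(w[240:380,265:365],(400,560),interpolation=cv2.INTER_CUBIC)
o[:,400:]=cv2.resize(s[200:298,345:415],(400,560),interpolation=cv2.INTER_CUBIC)
cv2.imwrite("pics/c10.png",o)
E
```

```text
(no output)
```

View pics/c10.png

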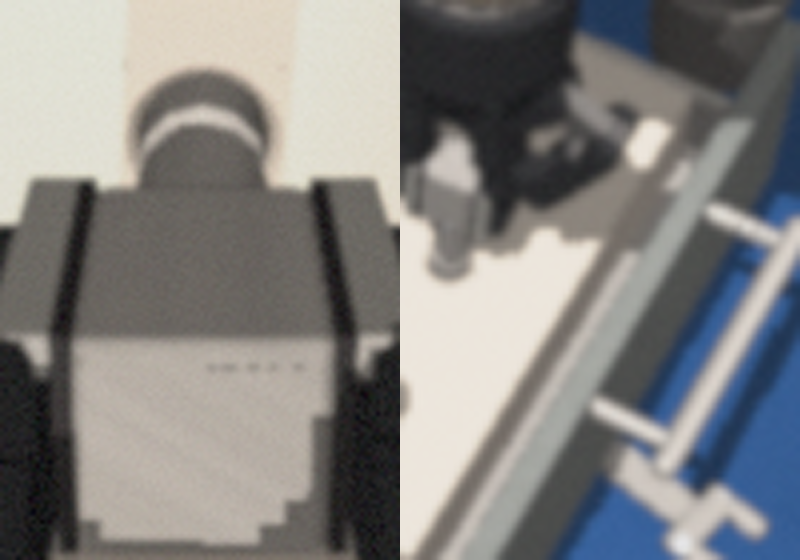

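The groove shows as a light band at (200,115) in the left crop, clear of the block with shank below it. I check the drawer position by the handle's near end, at about (393,281) in the scene picture, then hand in.

Request:
send_rows(
  motion=[
    {"gripper": 16,"travel": [0,0,0],"rotation": [0,0,0]},
    {"gripper": 16,"travel": [0,0,0],"rotation": [0,0,0]},
    {"gripper": 16,"travel": [0,0,0],"rotation": [0,0,0]},
    {"gripper": 16,"travel": [0,0,0],"rotation": [0,0,0]},
  ],
)

```text
t: 11.87
tcp_pos: [0.5472, -0.0211, 0.1538]
tool_rot: [0.7, 0.714, -0.0, -0.0]
force: [-0.1, -0.8, -1.2]
finger_gap: 0.252
```

```bash
python3 - <<'E'
from h import *
print("handle end",onz("scene",(393,280.5),.155), "expected about (0.428,0.04)")
b=cv2.imread("pics/top9.png"); hsv=cv2.cvtColor(b,cv2.COLOR_BGR2HSV); m=(hsv[...,1]<60)&(hsv[...,2]>140)
for u in range(300,352,6):
    r=np.where(m[300:320,u])[0]+300
    if len(r): print(u,r, onz("top",(u,r.mean()),.155)[:2].round(4))
s=manip.sense(); print(s["t"],s["tcp_pos"],s["force"],s["finger_gap"])
E
```

```text
handle end [0.42304932 0.04081712 0.155     ] expected about (0.428,0.04)
348 [312 313 314 315] [ 0.4265 -0.0752]
11.8667 [ 0.54715275 -0.02111995  0.15375489] [-0.1028631  -0.80101798 -1.21952015] 0.25167896862555994
```

```bash
python3 -c "
from station import manip
print(manip.sign_off())"
```

```text
the job is handed in; nothing more can be done
None
```

I pulled the drawer out to its stop, then gripped the square-headed plunger in the middle bore and drew it straight up about 30 mm. It is held there now, and I handed the job in at about 12 s.

**Drawer:** The handle moved about 149.4 mm, then went no further as the pull rose to 10 N, so it was at its stop. After the lift, the top view put the handle at x = 0.4265. That is 146 to 150 mm out, depending on which starting measurement it is compared with. The scene view put it at x = 0.423 against an expected 0.428. These differ by a few mm, about what reading the pictures allows.

**Plunger:** The tool rose 29.8 mm with the grip steady at about 22 mm, which matches the head. At the end the tool carried only about the plunger's own weight (1.2 to 1.6 N), with side force under 1 N. The last wrist picture shows the groove clear above the block with shank below it.

**Other objects:** The disc plunger was still seated in the last pictures. The bottle, cup, spanner, screwdriver and brush looked unmoved; I judged this by eye and did not measure it. The ball plunger was hidden by the gripper in the last pictures, so I could not confirm it directly.

**Bore position:** My first estimate from the given dimensions was about 11 mm off. The given 75 mm runs from the drawer front's inner face, not its outer one. I went by the camera measurement instead, which matches the cabinet's face.

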